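# Latch the glass crate shut

### The job

Fasten the upright plywood glass crate: hook the wire loop of the draw latch on its top over the keeper on the front shell, then press the latch lever down past centre until it lies flat and holds the front shell drawn in. Leave the pliers, jar, glass offcuts and lead strip around it where they are.

Things in the scene. Friction and masses are not known exactly. Their poses are not given: they have to be found in the camera images.
- crate: upright plywood crate with aluminium edges, fixed, 170 mm deep (x), 280 mm wide (y), flat top 158 mm above the bench. Origin on the bench; x level towards the front shell, z up. From the origin the rear face is at x = -90 mm, the felt seam between rear and front shells at 30, the front face at 80. The top is clear but for the steel draw latch in its middle
- lever_pivot (a point): pivot pin of the latch lever, on the crate's mid-plane, 14 mm above the crate's top; axes as the crate's: x points along the latch from the pivot to the keeper (62 mm in front), y along the pin (level), z up
- latch_lever (a joint): lever angle (rad) about its pivot: 0 = shut, flat along the top, end pointing away from the keeper (crate -x); grows as the end rises and swings over towards the keeper; 1.57 upright; 1.92 its stop, leaning to the keeper. Stiff: stays where left, about 1 N at the end moves it, a few N with the loop hooked. Past centre below about 0.25. Starts at 0.95 to 1.35
- lever_end (a point): middle of the upper face of the lever's flared end, 57 mm from the pivot along the lever, 6 mm below pivot level when shut. Steel sheet 3 mm thick, 26 mm wide, flared to 54 mm wide from 46 to 68 mm from the pivot, with a low turned-up lip to 75 mm. Upper face: on top when shut, looking to the keeper when upright
- latch_loop (a joint): angle (rad) of the wire loop relative to the lever: about 0 when all is latched; -3.12 = folded back against the lever's upper face, pointing the way the lever's end points (its start). Swings freely on its pin; it falls by its own weight towards the keeper once it leans past upright that way
- loop_bar (a point): middle of the loop's crossbar. The loop is 5 mm steel wire, 48 mm wide, 86 mm long from its pin to the crossbar; the pin goes through the lever 20 mm from the lever's pivot. Folded back, the crossbar stands about 38 mm beyond the lever's flared end. The loop's arms pass on both sides of lever and keeper
- keeper (a point): foot of the keeper's hook face, on the front shell's top; x away from the pivot, z up. Keeper 24 mm wide, 13 mm high; its lip juts 5.5 mm to +x, underside 9 mm up. Hooked: crossbar on the +x side, under the lip. The crossbar clears the lip only with the lever at about 1.57 or more; pressing the lever down draws it back against the face. The shell's top runs on flat 30 mm beyond
- front_shell (a joint): opening of the front shell (rad) about its hinge at the foot of the seam: 0 = hard shut. Unlatched, its felt seal springs it about 0.029 open (4 mm at the top); the shut latch draws it to about 0.005 to 0.009
- pliers: steel pliers with black grips, 145 mm long, lying loose on the bench by the crate's end; origin under the joint. Leave alone
- flux_jar: closed jar, 60 mm across, 75 mm high, loose on the bench by the crate's other end; origin under its centre. Leave alone
- glass_offcuts: small stack of glass offcuts, 100 x 75 x 12 mm, loose on the bench; origin under its centre. Leave alone
- lead_came: grey lead strip, 190 x 10 x 7 mm, lying loose behind the crate; origin under its centre. Leave alone

How it is judged:
On the way:
1. the loop's crossbar has dropped over the keeper, below its lip, with the lever still up (x of loop_bar in the frame of keeper above 0 m and z of loop_bar in the frame of keeper below 0.0085 m and value of joint latch_lever above 0.4 rad), for 0.1 s.
At the end, for the whole second after the job is handed in: The lever lies flat (within 0.12 rad of shut) and at rest, past centre; the loop's crossbar is on the keeper's far side under its lip (0 to 8 mm from its face, centre no more than 8.5 mm above the shell's top); the front shell is drawn in to less than 0.013 rad (2 mm at the top) (value of joint latch_lever below 0.12 rad and x of loop_bar in the frame of keeper between 0 and 0.008 m and z of loop_bar in the frame of keeper below 0.0085 m and value of joint front_shell below 0.013 rad and velocity of joint latch_lever below 0.1 rad/s); the robot touches nothing.
It fails at once if the pliers are pushed more than 20 mm (distance of pliers from where it was at the start of the episode above 0.02 m).
It fails at once if the jar is pushed more than 20 mm (distance of flux_jar from where it was at the start of the episode above 0.02 m).
It fails at once if the glass offcuts are pushed more than 20 mm (distance of glass_offcuts from where it was at the start of the episode above 0.02 m).
It fails at once if the lead strip is pushed more than 20 mm (distance of lead_came from where it was at the start of the episode above 0.02 m).
It also fails if it takes over 48 s, if anything falls off the work surface, if the arm or the gripper's body presses on something with over 40 N, if the wrist force passes 120 N, or if a joint passes its speed limit or range.

### The arm

A 6-joint arm with a two-finger parallel gripper is mounted at the origin on the work surface. World frame = base frame: x ahead of the robot, y to its left, z up, the work surface at z = 0. Lengths are in m, angles in rad, forces in N, time in s.
With the tool pointing down it reaches from about 0.4 to 0.825 m from the base axis. Payload 7 kg.
Tool frame: the origin (TCP) lies between the finger pads; the fingertips stand 11 mm ahead of it and the grasp point (between the pads) lies 8 mm behind it; x points along the fingers, z is the direction in which the jaws open and shut, and the axes are right-handed (so a half turn about x gives the same grasp; the last joint's range is limited). The gripper opens to 88 mm and grips with 3 to 60 N. Pads are 19 mm wide; open, the fingers measure 130 mm over their backs; the gripper's body (78 mm by 193 mm) begins 47 mm behind the grasp point.
Start: joints at [0.288, 0.359, 0.012, 0, -1.224, -0.288], TCP at [0.675, -0, 0.238] pointing down, gripper open.
Joint ranges: [-3.07, 3.07], [-1.43, 2.12], [-1.02, 1.25], [-3.03, 1.67], [-3.05, -0], [-3.03, 3.03]. Speed limits (rad/s): [2.39, 2.39, 3.01, 3.14, 3.14, 3.14].

### API

Orientations are given as [roll, pitch, yaw] about the fixed x, y, z axes, in that order (R = Rz(yaw) Ry(pitch) Rx(roll)).
In Python, from station import arm gives the robot as it stands.
- The arm moves only by the tool jog_arm, never from a script. Its argument "motion" is a list of rows, each an object of numbers: "dx", "dy", "dz": the shift along the tool's x, y, z in m; "twist": the turn about the tool's x in degrees. In form: [{"dx": .., "dy": .., "dz": .., "twist": ..}, ...]. A call has 1 to 20 rows; each row is the pose to reach, as a shift and turn from the pose commanded when the call began, along the tool's axes at that moment; what a row does not reach only later rows make up. A row lasts 1/12 s, in which the tool goes at most 41.7 mm and 7.16 degrees, less where a joint would pass 70% of its speed; a pose out of reach is approached as far as the arm can. A call with a gripper value outside its range is refused whole. "gripper" is the finger opening in m, from 0 to 0.0876, set as the call begins (left out, the last holds). The fingers move at their own pace and stop on an object; "newtons" is the grip in N (left out, the last holds). Time passes only in rows, so rows that repeat a pose let the fingers close. It gives the time, the measured TCP pose, the force and the opening at its end, in the units of the state.
- arm.get_state(): the state, without advancing time (a new reading comes with each control period).
- arm.grab_frame(name): name is "scene" or "side" or "wrist"; returns the picture (400x640x3 uint8, red, green, blue); there is no depth.
- arm.camera_model(name): a dict with "camera_matrix" (3x3 intrinsics, pixels), "k1" (the pictures are not rectified: a ray, as slopes to the right and down, at radius r is drawn at 1 + k1 r^2 times it, then the intrinsics apply), "eye" and "attitude" of the camera in the world. Camera axes: x right, y down, z forward; pixel columns grow to the right and rows downward; lengths in m; the calibration is good to about 2 mm. A picture is of the moment at which its call begins: read the wrist's pose just before it. camera_model takes no time and is no camera call; for the wrist camera it gives the pose at the moment of the call.
- arm.job_done(): hands the job in, once; it reports no verdict.
The state is a dict: "t": time; "q": joint angles; "qd": joint speeds; "joint_efforts": joint torques, N m; "eef_pos": TCP position; "ee_rot": TCP orientation; "force": force on the tool from outside, world axes, zero at the start; "moment": the same for the moment, N m; "width": finger opening in m.
Only numpy, scipy, OpenCV 4.12 (cv2) and the standard library are available. Lean on these libraries where they do the work, as an engineer would, in place of code of your own. Each camera call takes 0.05 s, during which the arm holds its last target.

## Working session

There is one attempt and no reset: what is moved stays moved. The work goes in short steps, Python scripts to look and compute and a tool call to move; the robot and the scene stay as the last step left them, time stands still between calls to the robot, and variables do not carry over. Pictures are saved under pics/ and viewed, and the job is handed in when it is done.

Besides the shell and the picture viewer there is one more tool, called after "Call:" as a command line: name --argument value ..., lists and objects as JSON in quotes. jog_arm: Moves the arm, as the interface text tells. Its arguments: {"type":"object","properties":{"motion":{"type":"array"},"gripper":{"type":"number"},"newtons":{"type":"number"}},"required":["motion"]}

```bash
ls; mkdir -p pics; python3 - <<'E'
from station import arm
import cv2
s=arm.get_state();print(s)
for n in ["scene","side","wrist"]:
    m=arm.camera_model(n);print(n,m)
    cv2.imwrite(f"pics/{n}0.png",arm.grab_frame(n)[:,:,::-1])
E
```

```text
pics
{'t': 0.0, 'q': array([ 2.88088528e-01,  3.59412644e-01,  1.10417474e-02, -3.92934650e-04,
       -1.22408371e+00, -2.88075895e-01]), 'qd': array([ 9.00320979e-05,  1.70160812e-03, -6.28670278e-04, -4.51038985e-05,
        1.16812122e-03,  6.02052075e-04]), 'joint_efforts': array([-8.00930356e-04, -5.82726967e+01,  2.93058443e+01,  6.99745238e+00,
        6.93249181e-03, -2.06530804e-04]), 'eef_pos': array([ 6.74518393e-01, -2.10119843e-05,  2.36590852e-01]), 'ee_rot': array([ 0.06893593,  1.56909739, -3.07277792]), 'force': array([0.27491678, 0.28606056, 0.41893308]), 'moment': array([ 0.00477965,  0.02078277, -0.00881718]), 'width': 0.08765309414386246}
scene {'camera_matrix': array([[385.30343817,   0.        , 322.85826303],
       [  0.        , 385.30343817, 204.85143775],
       [  0.        ,   0.        ,   1.        ]]), 'k1': -0.09497750475406934, 'eye': array([1.24542366, 0.52807376, 0.97939424]), 'attitude': array([-2.40392753, -0.01416876,  2.19094171])}
side {'camera_matrix': array([[368.5621311 ,   0.        , 314.48374191],
       [  0.        , 368.5621311 , 203.36768787],
       [  0.        ,   0.        ,   1.        ]]), 'k1': -0.05028488628244028, 'eye': array([0.07773405, 0.58755765, 0.67060533]), 'attitude': array([-2.20320796,  0.01474421, -2.37830745])}
wrist {'camera_matrix': array([[289.26080411,   0.        , 315.76432839],
       [  0.        , 289.26080411, 197.42333946],
       [  0.        ,   0.        ,   1.        ]]), 'k1': -0.0011438986557582302, 'eye': array([ 0.67394903, -0.07399981,  0.38312133]), 'attitude': array([ 2.86515223e+00, -1.76793089e-03,  3.14118146e+00])}
```

View pics/scene0.png

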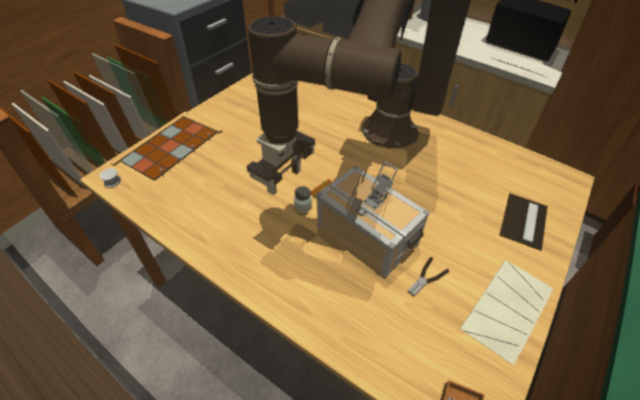

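View pics/side0.png

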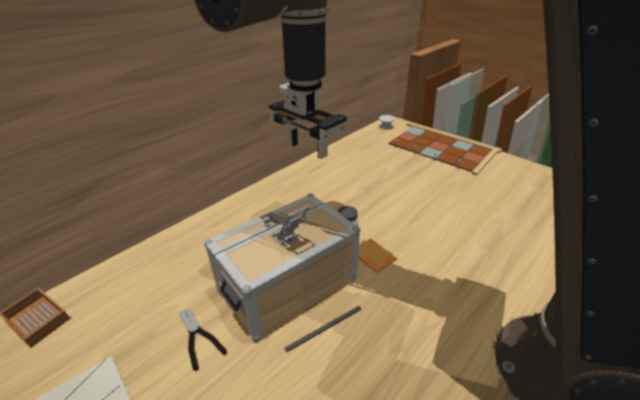

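View pics/wrist0.png

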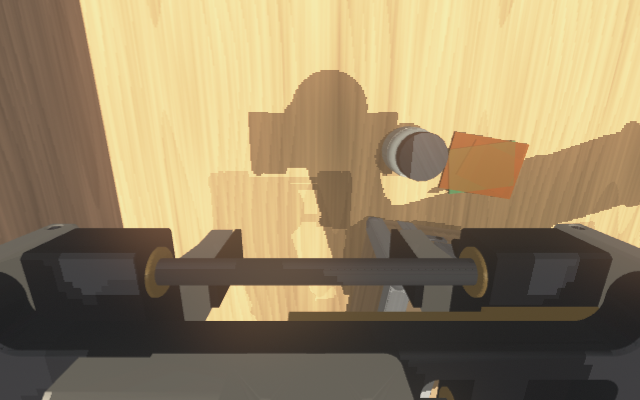

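The scene view shows the crate at about px (372,222), with its latch up at (378,187), the jar at (302,200) and the pliers at (428,278). In the side view the latch is at about (290,230). I'll zoom in on both.

```bash
python3 - <<'E'
import cv2
a=cv2.imread("pics/scene0.png")[150:290,290:450]
cv2.imwrite("pics/scene0z.png",cv2.resize(a,None,fx=5,fy=4.2857142 if 0 else 4.25,interpolation=cv2.INTER_CUBIC)[:600])
cv2.imwrite("pics/scene0z.png",cv2.resize(cv2.imread("pics/scene0.png")[150:270,290:450],None,fx=5,fy=5,interpolation=cv2.INTER_CUBIC))
cv2.imwrite("pics/side0z.png",cv2.resize(cv2.imread("pics/side0.png")[185:305,200:360],None,fx=5,fy=5,interpolation=cv2.INTER_CUBIC))
E
```

```text
(no output)
```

View pics/scene0z.png

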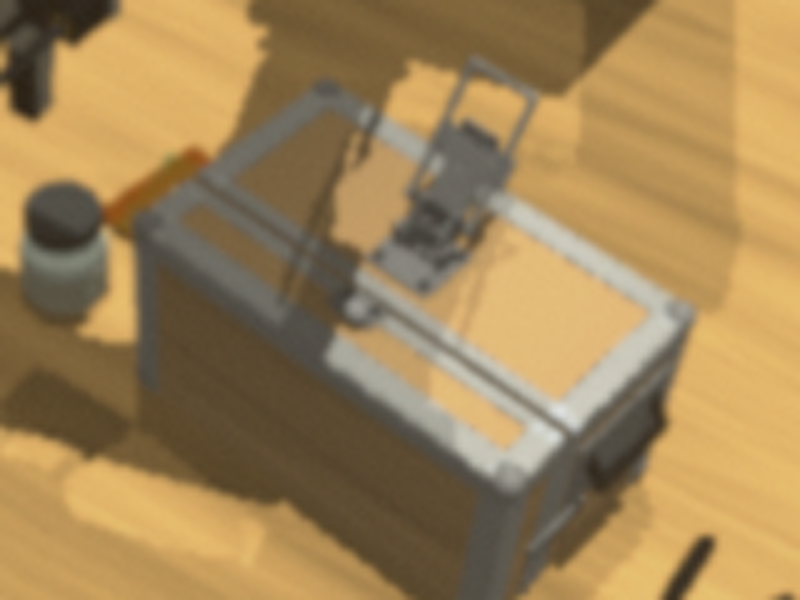

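View pics/side0z.png

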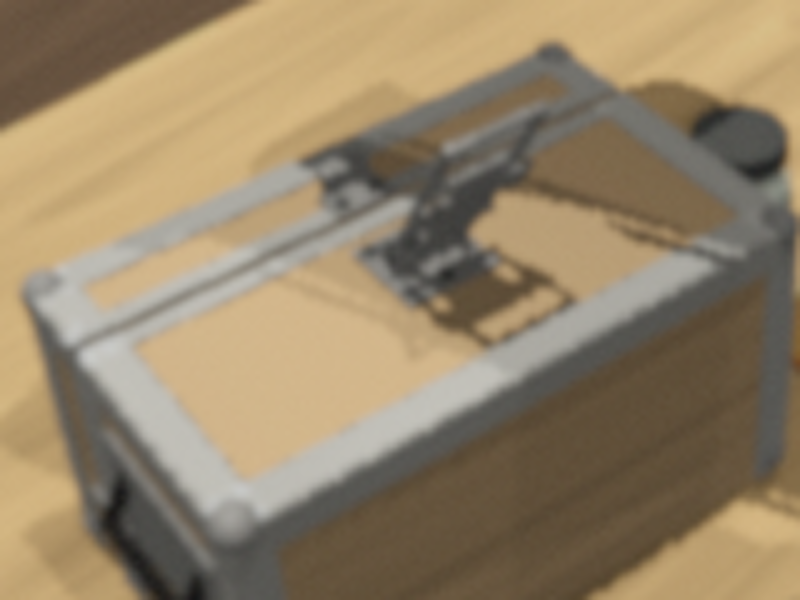

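```bash
cat > h.py <<'E'
import numpy as np, cv2
from scipy.spatial.transform import Rotation as R
from station import arm
def ray(n,px,m=None):
    m=m or arm.camera_model(n); K=m["camera_matrix"]
    d=np.array([m["k1"],0,0,0.])
    u=cv2.undistortPoints(np.array([[px]],float),K,d)[0,0]
    return m["eye"], R.from_euler("xyz",m["attitude"]).apply([u[0],u[1],1.])
def plane(n,px,z):
    e,d=ray(n,px); return e+d*(z-e[2])/d[2]
def tri(p1,p2,n1="scene",n2="side"):
    e1,d1=ray(n1,p1);e2,d2=ray(n2,p2)
    A=np.stack([d1,-d2],1);t=np.linalg.lstsq(A,e2-e1,rcond=None)[0]
    a=e1+t[0]*d1;b=e2+t[1]*d2
    return (a+b)/2,np.linalg.norm(a-b)
def proj(n,P):
    m=arm.camera_model(n)
    Q=R.from_euler("xyz",m["attitude"]).inv().apply(np.atleast_2d(P)-m["eye"])
    u=Q[:,:2]/Q[:,2:];r2=(u**2).sum(1,keepdims=True);u=u*(1+m["k1"]*r2)
    K=m["camera_matrix"];return u*[K[0,0],K[1,1]]+[K[0,2],K[1,2]]
E
python3 - <<'E'
from h import *
np.set_printoptions(precision=4,suppress=True)
sc=lambda p:(290+p[0]/5,150+p[1]/5)
sd=lambda p:(200+p[0]/5,185+p[1]/5)
S=dict(RJ=(328,88),RP=(683,312),FP=(500,478),FJ=(150,225),bar1=(475,60),bar2=(533,98),keep=(362,300))
D=dict(RJ=(775,215),RP=(232,518),FP=(40,285),FJ=(552,52),bar1=(545,108),bar2=(445,153),keep=(345,185))
for k in S:
    print(k,plane("scene",sc(S[k]),.158),plane("side",sd(D[k]),.158),*tri(sc(S[k]),sd(D[k])))
E
```

```text
RJ [0.4399 0.0946 0.158 ] [0.4406 0.0931 0.158 ] [0.44   0.0944 0.1586] 0.0010654102837926878
RP [0.479  0.3603 0.158 ] [0.4776 0.358  0.158 ] [0.4779 0.359  0.1574] 0.002412871911874367
FP [0.6446 0.3316 0.158 ] [0.636  0.3355 0.158 ] [0.6415 0.3317 0.1532] 0.002541788893291896
FJ [0.6041 0.0741 0.158 ] [0.5967 0.0704 0.158 ] [0.5997 0.0695 0.1542] 0.004371058537074691
bar1 [0.3602 0.1568 0.158 ] [0.5674 0.1051 0.158 ] [0.4696 0.2022 0.2601] 0.0014776556766710118
bar2 [0.3699 0.2044 0.158 ] [0.5769 0.1599 0.158 ] [0.4781 0.2445 0.2595] 0.00014764021342550317
keep [0.5805 0.2062 0.158 ] [0.5927 0.2056 0.158 ] [0.5863 0.2096 0.1646] 0.0015320383481335286
```

```bash
python3 - <<'E'
from h import *
np.set_printoptions(precision=4,suppress=True)
s=arm.get_state();M=R.from_euler("xyz",s["ee_rot"]).as_matrix();print(M)
yaw=np.radians(-8.6);cx=np.array([np.cos(yaw),np.sin(yaw),0]);cy=np.array([-cx[1],cx[0],0])
print(cx,cy)
top=np.array([.5395,.2144,.158]); piv=top-cx*.007+[0,0,.014]
print(piv)
# overlay check
pts=[top+cx*a+cy*b for a in(-.085,.085) for b in(-.14,.14)]+[piv,piv+cx*.062-[0,0,.014]]
for n,o in(("scene",(290,150)),("side",(200,185))):
    print(n,((proj(n,pts)-o)*5).round())
for x in(-.088,):
    T=piv+cx*x; T[2]=.238+.0;print(T,M.T@(T-s["eef_pos"]))
E
```

```text
[[-0.0012 -0.0001 -1.    ]
 [-0.0001 -1.      0.0001]
 [-1.      0.0001  0.0012]]
[ 0.9888 -0.1495  0.    ] [0.1495 0.9888 0.    ]
[0.5326 0.2154 0.172 ]
scene [[325.  80.]
 [693. 313.]
 [137. 216.]
 [514. 486.]
 [421. 241.]
 [350. 314.]]
side [[792. 216.]
 [217. 532.]
 [553.  41.]
 [ 19. 281.]
 [418. 232.]
 [342. 184.]]
[0.4456 0.2286 0.238 ] [-0.0009 -0.2286  0.2291]
```

Call:
jog_arm --motion '[{"dx": -0.04, "dy": 0, "dz": 0, "twist": -7}, {"dx": -0.08, "dy": 0, "dz": 0, "twist": -14}, {"dx": -0.1, "dy": -0.02, "dz": 0.02, "twist": -21}, {"dx": -0.1, "dy": -0.045, "dz": 0.045, "twist": -28}, {"dx": -0.1, "dy": -0.07, "dz": 0.07, "twist": -35}, {"dx": -0.1, "dy": -0.095, "dz": 0.095, "twist": -42}, {"dx": -0.1, "dy": -0.12, "dz": 0.12, "twist": -49}, {"dx": -0.1, "dy": -0.145, "dz": 0.145, "twist": -56}, {"dx": -0.1, "dy": -0.17, "dz": 0.17, "twist": -63}, {"dx": -0.1, "dy": -0.195, "dz": 0.195, "twist": -70}, {"dx": -0.1, "dy": -0.22, "dz": 0.22, "twist": -77}, {"dx": -0.1, "dy": -0.2286, "dz": 0.229, "twist": -81.4}, {"dx": -0.1, "dy": -0.2286, "dz": 0.229, "twist": -81.4}, {"dx": -0.1, "dy": -0.2286, "dz": 0.229, "twist": -81.4}, {"dx": -0.1, "dy": -0.2286, "dz": 0.229, "twist": -81.4}, {"dx": -0.1, "dy": -0.2286, "dz": 0.229, "twist": -81.4}]' --gripper 0

```text
t: 1.48
eef_pos: [0.4464, 0.228, 0.3374]
ee_rot: [-0.441, 1.57, -2.164]
force: [-0.1, -0.8, 0.0]
width: 0.0004
```

```bash
python3 - <<'E'
from h import *
np.set_printoptions(precision=4,suppress=True)
s=arm.get_state();print(R.from_euler("xyz",s["ee_rot"]).as_matrix(),s["q"])
for n in ["side","scene"]:
    f=arm.grab_frame(n)[:,:,::-1]
    cv2.imwrite(f"pics/{n}1.png",cv2.resize(f[100:300,180:440] if n=="side" else f[100:290,260:460],None,fx=3,fy=3,interpolation=cv2.INTER_CUBIC))
f=arm.grab_frame("wrist")[:,:,::-1];cv2.imwrite("pics/wrist1.png",f)
E
```

```text
[[-0.0003  0.9884 -0.1517]
 [-0.0004 -0.1517 -0.9884]
 [-1.     -0.0002  0.0005]] [ 0.8649  0.0163 -0.1922  0.0001 -1.3628  0.5536]
```

View pics/side1.png

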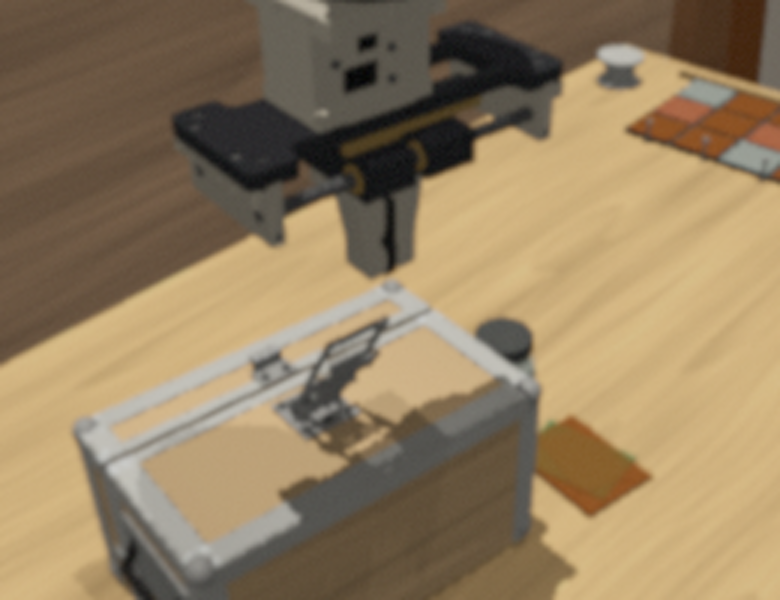

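View pics/wrist1.png

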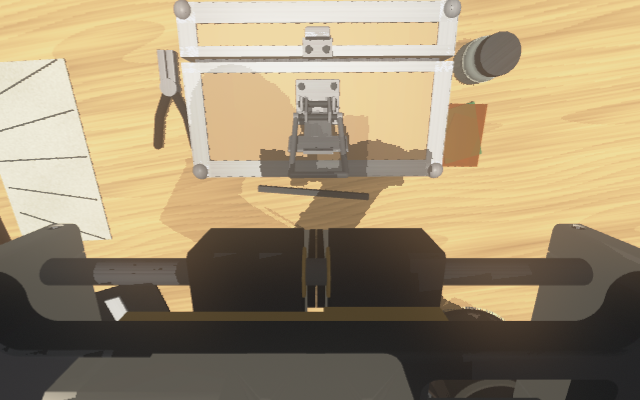

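View pics/scene1.png

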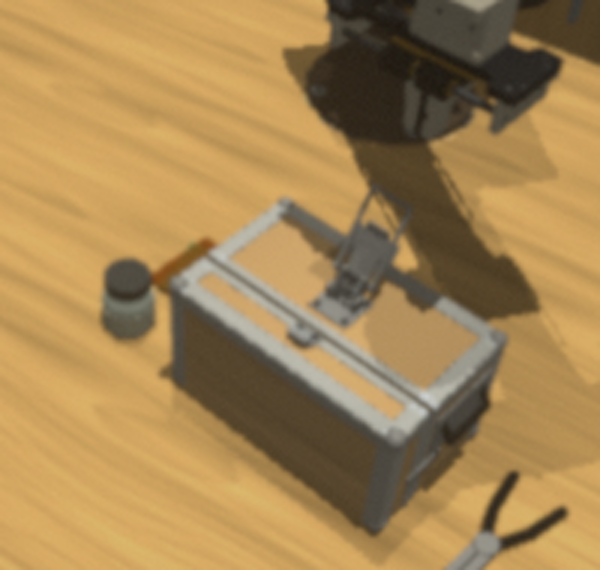

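```bash
python3 - <<'E'
from h import *
np.set_printoptions(precision=4,suppress=True)
yaw=np.radians(-8.6);cx=np.array([np.cos(yaw),np.sin(yaw),0]);cy=np.array([-cx[1],cx[0],0]);piv=np.array([.5326,.2154,.172])
for nm,p,z in [("keeper front edge top",(317,27),.171),("keeper rear edge",(317,55),.165),("cornerFL",(182,8),.158),("cornerFR",(452,8),.158),("RL",(200,171),.158),("RR",(435,170),.158),("bar",(319,178),.26)]:
    P=plane("wrist",p,z);d=P-piv;print(nm,P,d@cx,d@cy)
E
```

```text
keeper front edge top [0.599  0.2028 0.171 ] 0.06750567222278603 -0.002554250179422065
keeper rear edge [0.5757 0.2063 0.165 ] 0.04399959461576249 -0.002553670018371718
cornerFL [0.6391 0.3314 0.158 ] 0.08795659187828905 0.13065499766539848
cornerFR [0.5987 0.0679 0.158 ] 0.08736576853926957 -0.13595105335571253
RL [0.4779 0.3562 0.158 ] -0.07513050833213561 0.13104205877478153
RR [0.4384 0.0911 0.158 ] -0.07460338349555669 -0.1369823082025618
bar [0.4709 0.2211 0.26  ] -0.061874147314536464 -0.0035975346761831033
```

Both views and the wrist picture agree to about 3 mm: pivot at about (0.534, 0.212, 0.172), lever at about 1.0 rad. Next I descend behind the loop and push toward the keeper.

Call:
jog_arm --motion '[{"dx": 0.035, "dy": 0, "dz": 0.003, "twist": 0}, {"dx": 0.07, "dy": 0, "dz": 0.003, "twist": 0}, {"dx": 0.1, "dy": 0, "dz": 0.003, "twist": 0}, {"dx": 0.1, "dy": 0, "dz": 0.003, "twist": 0}, {"dx": 0.1, "dy": 0.006, "dz": 0.003, "twist": 0}, {"dx": 0.1, "dy": 0.012, "dz": 0.003, "twist": 0}, {"dx": 0.1, "dy": 0.018, "dz": 0.003, "twist": 0}, {"dx": 0.1, "dy": 0.024, "dz": 0.003, "twist": 0}, {"dx": 0.1, "dy": 0.03, "dz": 0.003, "twist": 0}, {"dx": 0.1, "dy": 0.036, "dz": 0.003, "twist": 0}, {"dx": 0.1, "dy": 0.042, "dz": 0.003, "twist": 0}, {"dx": 0.1, "dy": 0.048, "dz": 0.003, "twist": 0}, {"dx": 0.1, "dy": 0.048, "dz": 0.003, "twist": 0}]'

```text
t: 2.72
eef_pos: [0.4941, 0.2183, 0.2375]
ee_rot: [0.909, 1.57, -0.812]
force: [-0.5, 0.3, 0.4]
width: 0.0003
```

```bash
python3 - <<'E'
from h import *
n="side";f=arm.grab_frame(n)[:,:,::-1]
cv2.imwrite(f"pics/{n}2.png",cv2.resize(f[120:270,200:400],None,fx=4,fy=4,interpolation=cv2.INTER_CUBIC))
E
```

```text
(no output)
```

View pics/side2.png

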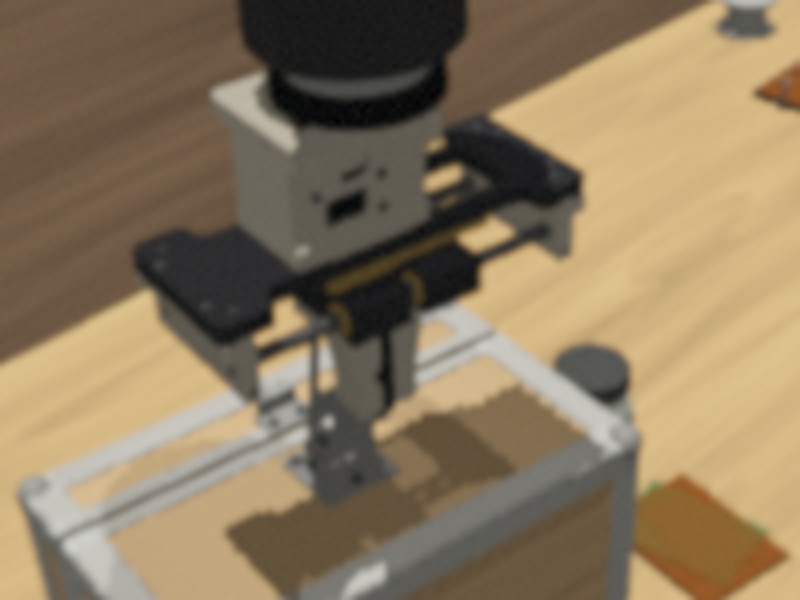

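The finger is behind the lever flare at about (380,400), and the loop arm is near vertical at (315,370). I'll carry on pushing forward.

Call:
jog_arm --motion '[{"dx": 0, "dy": 0.005, "dz": 0, "twist": 0}, {"dx": 0, "dy": 0.01, "dz": 0, "twist": 0}, {"dx": 0, "dy": 0.015, "dz": 0, "twist": 0}, {"dx": 0, "dy": 0.02, "dz": 0, "twist": 0}, {"dx": 0, "dy": 0.024, "dz": 0, "twist": 0}, {"dx": 0, "dy": 0.028, "dz": 0, "twist": 0}, {"dx": 0, "dy": 0.032, "dz": 0, "twist": 0}, {"dx": 0, "dy": 0.034, "dz": 0, "twist": 0}, {"dx": 0, "dy": 0.034, "dz": 0, "twist": 0}, {"dx": 0, "dy": 0.034, "dz": 0, "twist": 0}]'

```text
t: 3.6
eef_pos: [0.5268, 0.2133, 0.2375]
ee_rot: [0.472, 1.571, -1.249]
force: [-0.6, -0.7, -0.2]
width: 0.0005
```

```bash
python3 - <<'E'
from h import *
for n in("side","scene"):
    f=arm.grab_frame(n)[:,:,::-1]
    cv2.imwrite(f"pics/{n}3.png",cv2.resize(f[120:270,200:400] if n=="side" else f[130:280,290:460],None,fx=4,fy=4,interpolation=cv2.INTER_CUBIC))
cv2.imwrite("pics/wrist3.png",arm.grab_frame("wrist")[:,:,::-1])
E
```

```text
(no output)
```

View pics/side3.png

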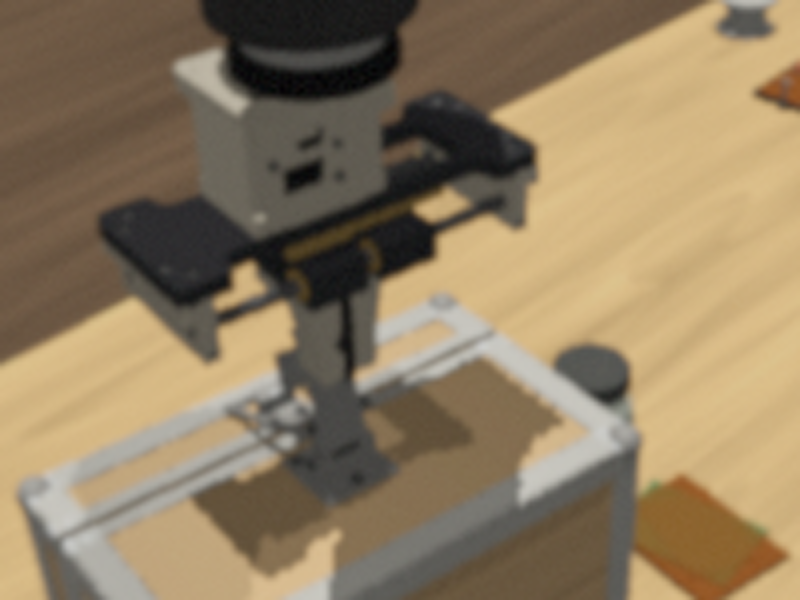

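View pics/scene3.png

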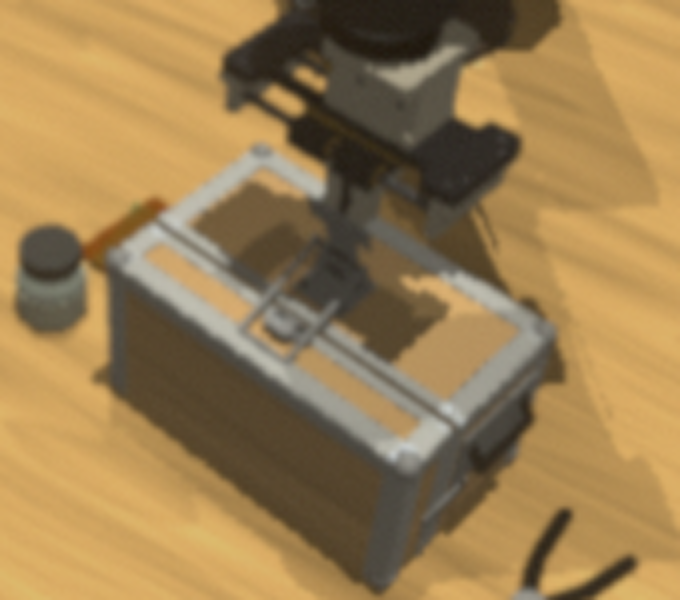

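View pics/wrist3.png

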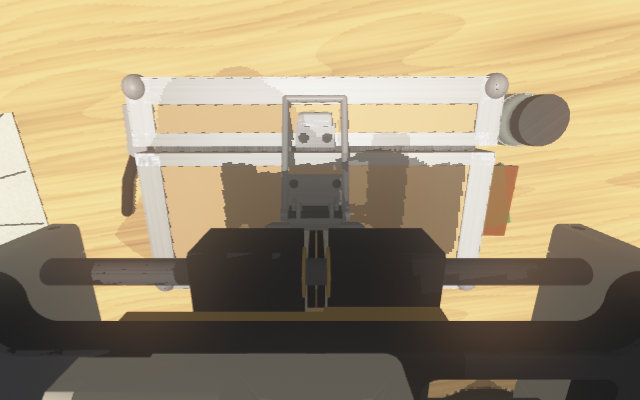

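The loop has dropped with its bar at wrist px (315,98), in front of the keeper lip at row 113. I'll check its position by triangulation.

```bash
python3 - <<'E'
from h import *
np.set_printoptions(precision=4,suppress=True)
yaw=np.radians(-8.7);cx=np.array([np.cos(yaw),np.sin(yaw),0]);cy=np.array([-cx[1],cx[0],0]);piv=np.array([.5341,.2121,.172])
for nm,(P,e) in [("bar",tri((290+267/4,130+344/4),(315,98),"scene","wrist")),("lip",(plane("wrist",(315,113),.171),0)),("bar@.1605",(plane("wrist",(315,98),.1605),0)),("flare",(plane("wrist",(315,224),.23),0)),("tcp",(arm.get_state()["eef_pos"],0))]:
    d=P-piv;print(nm,P,d@cx,d@cy,e)
E
```

```text
bar [0.6097 0.2028 0.1575] 0.07617631935924452 0.002274780958551755 0.004783165917208432
lip [0.6001 0.2022 0.171 ] 0.06672128942023013 0.00024015262511634515 0
bar@.1605 [0.6106 0.2007 0.1605] 0.0773441325588012 0.0002786808786653562 0
flare [0.5397 0.2113 0.23  ] 0.005703942142827525 2.2688751240951005e-05 0
tcp [0.5266 0.2133 0.2376] -0.007635686393299723 6.506147004463006e-05 0
```

The bar lies at about z 0.158, 10 mm in front of the lip, so it has dropped over the keeper. Now I go over to the lever's front side.

Call:
jog_arm --motion '[{"dx": -0.03, "dy": -0.003, "dz": 0, "twist": 0}, {"dx": -0.06, "dy": -0.003, "dz": 0, "twist": 0}, {"dx": -0.06, "dy": 0.025, "dz": 0, "twist": 0}, {"dx": -0.06, "dy": 0.053, "dz": 0, "twist": 0}, {"dx": -0.06, "dy": 0.053, "dz": 0, "twist": 0}, {"dx": -0.03, "dy": 0.053, "dz": 0, "twist": 0}, {"dx": -0.004, "dy": 0.053, "dz": 0, "twist": 0}, {"dx": -0.004, "dy": 0.053, "dz": 0, "twist": 0}, {"dx": -0.004, "dy": 0.053, "dz": 0, "twist": 0}]'

```text
t: 4.5
eef_pos: [0.5784, 0.205, 0.2408]
ee_rot: [-0.674, 1.568, -2.395]
force: [0.1, 0.2, 1.1]
width: 0.0005
```

```bash
python3 - <<'E'
from h import *
n="side"
f=arm.grab_frame(n)[:,:,::-1]
cv2.imwrite(f"pics/{n}4.png",cv2.resize(f[120:270,200:400],None,fx=4,fy=4,interpolation=cv2.INTER_CUBIC))
E
```

```text
(no output)
```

View pics/side4.png

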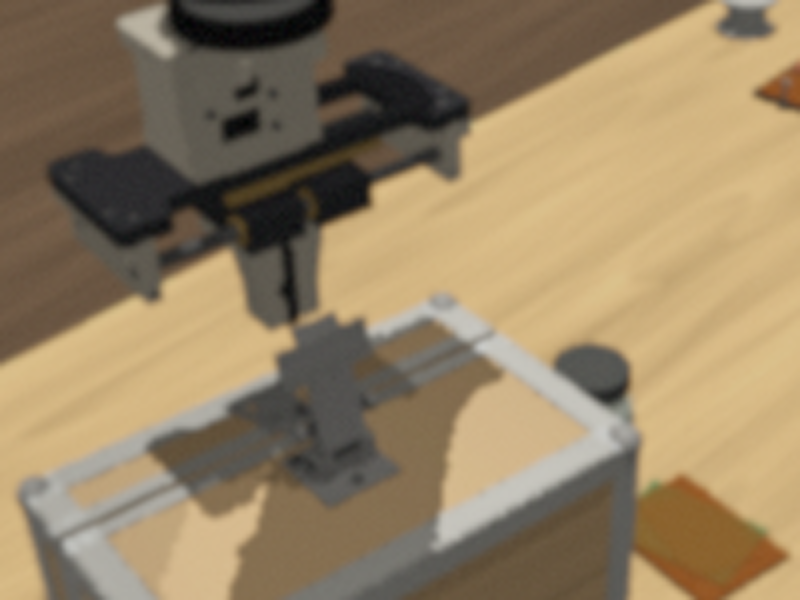

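The lever stands upright with its flare at about (325,340), and the finger is in front of it. Now I push back along the arc, in steps.

Call:
jog_arm --motion '[{"dx": 0, "dy": -0.012, "dz": 0, "twist": 0}, {"dx": 0, "dy": -0.022, "dz": 0, "twist": 0}, {"dx": 0, "dy": -0.031, "dz": 0, "twist": 0}, {"dx": 0, "dy": -0.04, "dz": 0, "twist": 0}, {"dx": 0.001, "dy": -0.046, "dz": 0, "twist": 0}, {"dx": 0.002, "dy": -0.052, "dz": 0, "twist": 0}, {"dx": 0.004, "dy": -0.058, "dz": 0, "twist": 0}, {"dx": 0.007, "dy": -0.063, "dz": 0, "twist": 0}, {"dx": 0.01, "dy": -0.068, "dz": 0, "twist": 0}, {"dx": 0.014, "dy": -0.073, "dz": 0, "twist": 0}, {"dx": 0.014, "dy": -0.073, "dz": 0, "twist": 0}]'

```text
t: 5.47
eef_pos: [0.5058, 0.2163, 0.2266]
ee_rot: [-1.065, 1.57, -2.786]
force: [-0.3, -0.3, 0.5]
width: -0.0001
```

```bash
python3 - <<'E'
from h import *
for n in("side","scene"):
    f=arm.grab_frame(n)[:,:,::-1]
    cv2.imwrite(f"pics/{n}5.png",cv2.resize(f[120:270,200:400] if n=="side" else f[130:280,290:460],None,fx=4,fy=4,interpolation=cv2.INTER_CUBIC))
E
```

```text
(no output)
```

View pics/side5.png

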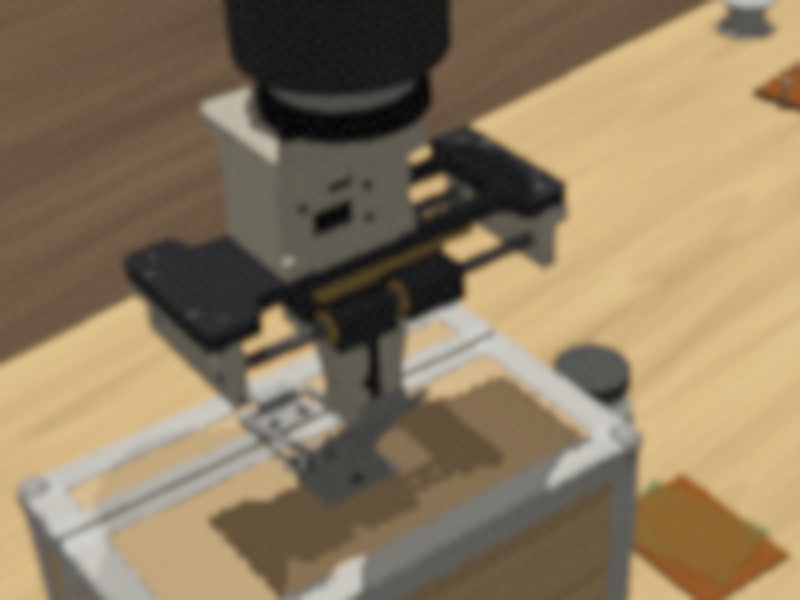

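View pics/scene5.png

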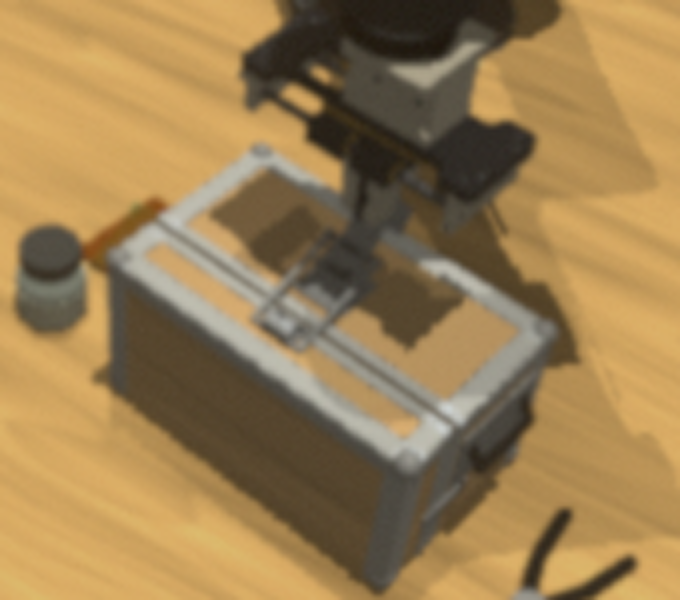

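The lever is at about 1.0 rad, and in the scene view the bar sits close in front of the keeper at about (290,335). I'll continue down.

Call:
jog_arm --motion '[{"dx": 0.004, "dy": -0.004, "dz": 0, "twist": 0}, {"dx": 0.008, "dy": -0.008, "dz": 0, "twist": 0}, {"dx": 0.012, "dy": -0.011, "dz": 0, "twist": 0}, {"dx": 0.017, "dy": -0.014, "dz": 0, "twist": 0}, {"dx": 0.022, "dy": -0.016, "dz": 0, "twist": 0}, {"dx": 0.027, "dy": -0.018, "dz": 0, "twist": 0}, {"dx": 0.033, "dy": -0.0195, "dz": 0, "twist": 0}, {"dx": 0.039, "dy": -0.0205, "dz": 0, "twist": 0}, {"dx": 0.043, "dy": -0.0205, "dz": 0, "twist": 0}, {"dx": 0.047, "dy": -0.0205, "dz": 0, "twist": 0}, {"dx": 0.047, "dy": -0.0205, "dz": 0, "twist": 0}]'

```text
t: 6.48
eef_pos: [0.4861, 0.219, 0.1793]
ee_rot: [-0.764, 1.569, -2.485]
force: [-0.3, -0.9, -0.5]
width: 0.0003
```

Call:
jog_arm --motion '[{"dx": 0.0015, "dy": 0, "dz": 0, "twist": 0}, {"dx": 0.003, "dy": 0, "dz": 0, "twist": 0}, {"dx": 0.0045, "dy": 0, "dz": 0, "twist": 0}, {"dx": 0.0045, "dy": 0, "dz": 0, "twist": 0}, {"dx": 0.0045, "dy": 0, "dz": 0, "twist": 0}]'

```text
t: 6.9
eef_pos: [0.4868, 0.2195, 0.1772]
ee_rot: [2.153, 1.57, 0.433]
force: [-3.2, -0.5, 7.1]
width: 0.0004
```

Contact at tip z 0.166, which is the expected shut height. I'll press briefly a bit harder, then lift away and look.

Call:
jog_arm --motion '[{"dx": 0.002, "dy": 0, "dz": 0, "twist": 0}, {"dx": 0.003, "dy": 0, "dz": 0, "twist": 0}, {"dx": 0.003, "dy": 0, "dz": 0, "twist": 0}]'

```text
t: 7.15
eef_pos: [0.487, 0.2195, 0.1767]
ee_rot: [2.055, 1.568, 0.335]
force: [-13.0, -3.4, 28.4]
width: 0.0007
```

Call:
jog_arm --motion '[{"dx": -0.02, "dy": 0, "dz": 0, "twist": 0}, {"dx": -0.06, "dy": 0, "dz": 0, "twist": 0}, {"dx": -0.1, "dy": -0.02, "dz": 0, "twist": 0}, {"dx": -0.14, "dy": -0.04, "dz": 0, "twist": 0}, {"dx": -0.16, "dy": -0.05, "dz": 0, "twist": 0}, {"dx": -0.16, "dy": -0.05, "dz": 0, "twist": 0}, {"dx": -0.16, "dy": -0.05, "dz": 0, "twist": 0}]'

```text
t: 7.73
eef_pos: [0.4371, 0.2275, 0.3353]
ee_rot: [2.596, 1.566, 0.876]
force: [-0.1, 0.3, -1.7]
width: 0.0002
```

```bash
python3 - <<'E'
from h import *
for n in("side","scene","wrist"):
    f=arm.grab_frame(n)[:,:,::-1]
    if n=="wrist": cv2.imwrite("pics/wrist6.png",f)
    c={"side":f[185:305,200:360],"scene":f[150:270,290:450],"wrist":f[0:180,200:440]}[n]
    k=3.3 if n=="wrist" else 5
    cv2.imwrite(f"pics/{n}6z.png",cv2.resize(c,None,fx=k,fy=k,interpolation=cv2.INTER_CUBIC))
E
```

```text
(no output)
```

View pics/side6z.png

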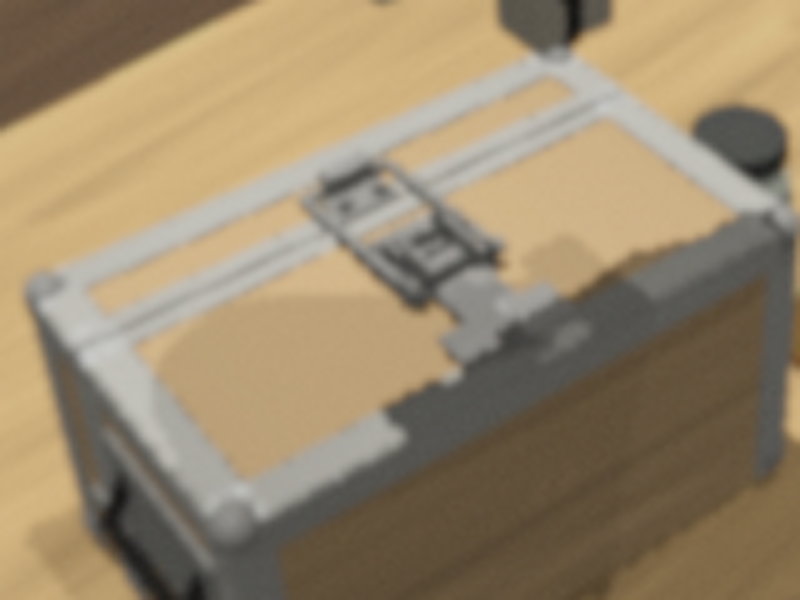

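View pics/scene6z.png

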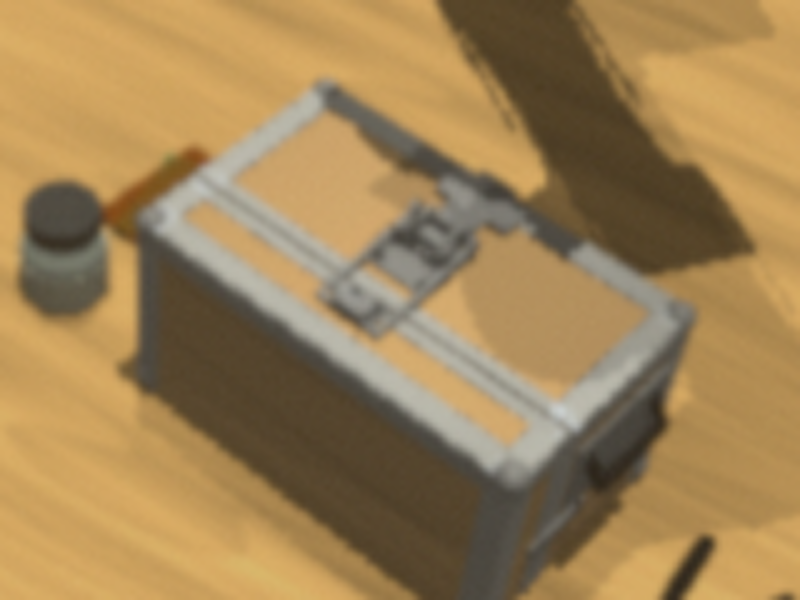

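View pics/wrist6z.png

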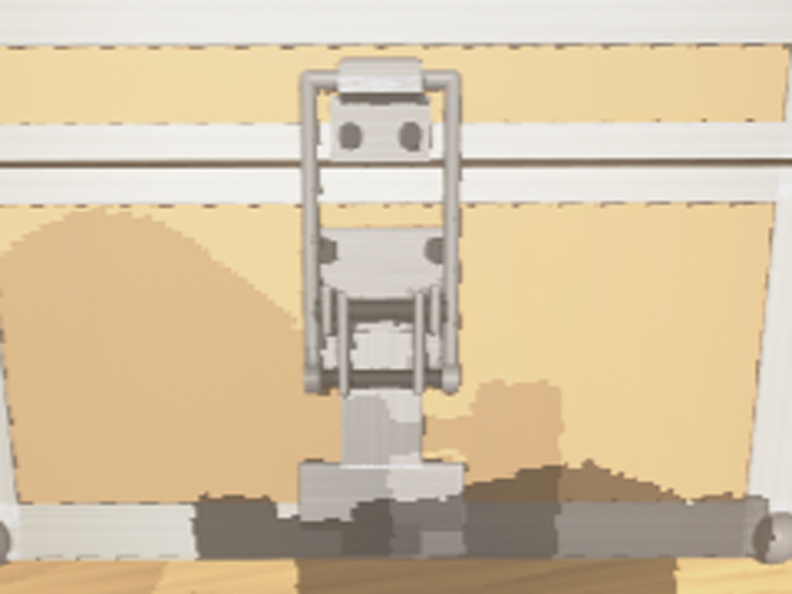

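The wrist view shows the lever flat, with its flare at about (380,490). The bar passes under the keeper lip at about (380,80), and the seam has narrowed to a thin line. The jar and offcuts are at their starting pixels, so I'm handing in.

```bash
python3 - <<'E'
from station import arm
print(arm.job_done(),arm.get_state()["t"])
E
```

```text
the job is handed in; nothing more can be done
the job is handed in; nothing more can be done
```

The crate is latched and the job is handed in, about 8 s into the 48 s allowed; the hand-in reports no verdict.

**What I did:** With closed fingers I pushed the loop and lever over towards the keeper. The loop then fell over the keeper by its own weight. I pressed the lever back and down along its arc until it lay flat, then lifted clear.

**Last checks:**
- **Loop before closing:** with the lever still up, the crossbar measured at shell-top height (about z = 0.158), about 10 mm in front of the lip. The two rays used for that point missed each other by about 5 mm.
- **Lever:** the fingertip met it at z = 0.166, the expected shut height. I pressed with about 28 N, and it stayed flat after I lifted off.
- **Crossbar and shell:** the final pictures show the crossbar under the lip and the seam drawn to a thin line. I judged the shell's closing from the pictures only and did not measure its angle.
- **Loose items:** the jar and glass offcuts appear where they started. I saw no sign of the pliers or lead strip moving, but did not measure them at the end.
- **Robot:** it ended raised about 16 cm above the crate's rear edge, touching nothing.

No check failed. The camera views disagreed by 2–3 mm at most points and up to about 8 mm at the front corners of the crate.

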